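# Draw both screwdrivers from the leaning tool stand

## Task

I am about to open up the incubator: pull the red and the yellow screwdriver out of the leaning tool stand and lay each one flat, lengthwise, in its own lane of the shallow rubber tray, red in the red-edged lane and yellow in the yellow-edged lane, with its whole length inside the lane. Set them down gently, without dropping them, and let go. Leave the paint brush in its tube and do not shift or knock over the bottle, the pots or the tape measure.

Things in the scene. Friction and masses are not known exactly. Their poses are not given: they have to be found in the camera images.
- screwdriver_red: Red-handled screwdriver, 195 mm long, in a tube, handle up. Origin: mid-length, on its underside; long axis parallel to own y, 13.5 mm from the origin along own z. Handle y = +2 to +98 mm (31 mm wide along x, 27 mm thick along z), shaft 6.4 mm thick to the tip at y = -98 mm. At the start own z faces up and toward the robot, the handle is clear of the tube.
- screwdriver_yellow: Yellow-handled screwdriver, 170 mm long, standing in another tube. Frame as for the red one: handle from y = -10 to +85 mm (31 mm wide along x, 27 mm thick along z), shaft 6.4 mm thick from y = -85 to -10 mm, axis 13.5 mm above the origin along own z.
- tool_stand: Plywood stand fixed to the bench, base 140 x 210 x 14 mm; origin under its centre. Three tubes lean 40 degrees from vertical, tops toward the stand's +x (away from the robot), side by side 72 mm apart along the stand's y; their order varies. Mouths of the tubes at x = 20 mm, z = 112 mm in this frame.
- tube_red: Black square tube (34 x 34 mm, 100 mm long, bore 10.5 mm) fixed to the stand, that holds the red screwdriver by its shaft, 96 mm deep. Upright frame as the stand's; the origin lies on the bench and the mouth centre is at (20, 0, 112) mm; its axis is (0.643, 0, 0.766), mouthward.
- tube_yellow: The same tube holding the yellow screwdriver by its shaft, 75 mm deep.
- tube_brush: The same tube with a wider bore (14 x 21 mm) that holds the paint brush.
- paint_brush: Paint brush 176 mm long, handle down in its tube, bristles up; stands about 100 mm out of the tube along the tube's axis, 37 mm wide along the stand's y, 13 mm thick. It stays there. Origin: middle of its length, underside; own -y points to the bristles.
- tool_tray: Shallow black rubber tray fixed on the bench, 240 mm (own x) x 146 mm (own y), lip 8 mm high, 5 mm wide; origin under its centre. Two lanes lie in it side by side along x; which is left or right varies.
- lane_red: Grey lane edged with a red line, in the tray: 226 mm (own x) x 64 mm (own y), its surface 6 mm above the bench; origin on the bench under the lane's centre.
- lane_yellow: Grey lane edged with a yellow line, same size and frame as the red one; lane centres are 68 mm apart.
- red_tip (a point): Blade tip of the red screwdriver, on its axis.
- red_butt (a point): Handle end of the red screwdriver, on its axis.
- red_grip (a point): Middle of the red handle, on its axis.
- yellow_tip (a point): Blade tip of the yellow screwdriver, on its axis.
- yellow_butt (a point): Handle end of the yellow screwdriver, on its axis.
- yellow_grip (a point): Middle of the yellow handle, on its axis.
- iodine: Brown dropper bottle, 33 mm across, 102 mm high, standing beyond the tray; origin under its centre. Leave it.
- pot_grit: Pot with a red lid, 66 mm across, 33 mm high, standing behind the stand; origin under its centre. Leave it.
- pot_green: Small white-lidded pot, 50 mm across, 37 mm high, standing behind the stand; origin under its centre. Leave it.
- tape_measure: Yellow tape measure, 30 x 83 x 64 mm high, standing behind the stand; origin under its centre. Leave it.

How it is judged:
By the outcome, as a careful person would: the job done as asked, in the order asked, and still so for the second after the job is handed in, with the robot touching nothing.
It also fails if it takes over 67 s, if anything falls off the work surface, if the arm or the gripper's body presses on something with over 40 N, if the wrist force passes 120 N, or if a joint passes its speed limit or range.

## Robot

A 6-joint arm with a two-finger parallel gripper is mounted at the origin on a cart in front of the work surface, level with it; the furniture and walls round the work are solid. World frame = base frame: x ahead of the robot, y to its left, z up, the work surface at z = 0. Lengths are in m, angles in rad, forces in N, time in s.
With the tool pointing down it reaches from about 0.425 to 0.95 m from the base axis. Payload 3.5 kg.
Tool frame: the origin (TCP) lies between the finger pads; the fingertips stand 17 mm ahead of it and the grasp point (between the pads) lies 2 mm behind it; z points along the fingers, y is the line along which they close (so a half turn about z gives the same grasp; the last joint's range is limited). The gripper opens to 85 mm and grips with 20 to 120 N. Pads are 22 mm wide; open, the fingers measure 114 mm over their backs; the gripper's body (76 mm by 85 mm) begins 54 mm behind the grasp point. The pads swing forward as they close: fully open they stand 13 mm farther back than shut.
Start: joints at [0.956, 0.286, 1.577, -0, 1.279, -0.15], TCP at [0.303, 0.603, 0.248] pointing down, gripper open.
Joint ranges: [-2.77, 2.77], [-0.9, 2.22], [0.21, 2.48], [-1.53, 4.67], [0.24, 2.81], [-2.84, 2.84]. Speed limits (rad/s): [2.79, 2.79, 3.14, 3.14, 3.14, 3.14].

## Interface

Orientations are given as a unit quaternion [w, x, y, z].
In Python, from rig import env, imaging gives the robot as it stands.
- The arm moves only by the shell command python3 -m crank 'ROWS' [OPENING] [FORCE]. ROWS is text: rows parted by semicolons, each of 4 numbers parted by spaces: the shift along the tool's x, y, z in m, then the turn about the tool's z in rad. A call has 1 to 12 rows; each row is the pose to reach, as a shift and turn from the pose commanded when the call began, along the tool's axes at that moment; what a row does not reach only later rows make up. A row lasts 1/12 s, in which the tool goes at most 41.7 mm and 7.16 degrees, less where a joint would pass 70% of its speed; a pose out of reach is approached as far as the arm can. A call with a gripper value outside its range is refused whole. OPENING is the opening, from 0 (shut) to 1 (fully open), set as the call begins (- or left out, the last holds). The fingers move at their own pace and stop on an object; FORCE is the grip in N (left out, the last holds). Time passes only in rows, so rows that repeat a pose let the fingers close. It gives the time, the measured TCP pose, the force, the opening and the grip force at its end, in the units of the state.
- env.sense(): the state, without advancing time (a new reading comes with each control period).
- imaging.snapshot(name): name is "side" or "top"; returns a dict with "color" (480x640x3 uint8, blue, green, red), "fx", "fy", "cx", "cy" (pixels), "R" (3x3) and "t" (3): a world point X has camera coordinates R X + t. Camera axes: x right, y down, z forward; pixel columns grow to the right and rows downward; lengths in m; the calibration is good to about 2 mm. A picture is of the moment at which its call begins. There is no depth.
- env.sign_off(): hands the job in; it is judged then, once.
The state is a dict: "time_s": time; "joint_positions": joint angles; "dq": joint speeds; "joint_torque": joint torques, N m; "ee_pos": TCP position; "tcp_rot": TCP orientation; "wrist_force": force on the tool from outside, world axes, zero at the start; "ft_torque": the same for the moment, N m; "grip_width": opening from 0.0 (shut) to 1.0 (fully open); "finger_force": force on a finger pad.
Only numpy, scipy, OpenCV 4.12 (cv2) and the standard library are available. Lean on these libraries where they do the work, as an engineer would, in place of code of your own. Each camera call takes 0.05 s, during which the arm holds its last target. There are 200 camera calls.

## Working session

There is one attempt and no reset: what is moved stays moved. The work goes in short steps, Python scripts to look and compute and a shell command to move; the robot and the scene stay as the last step left them, time stands still between calls to the robot, and variables do not carry over. Pictures are saved under pics/ and viewed, at most 10 in all, crops included, and the job is handed in when it is done.

```bash
mkdir -p pics; ls; python3 - <<'E'
from rig import env, imaging
import cv2
s=env.sense(); print(s)
for n in("side","top"):
    d=imaging.snapshot(n); cv2.imwrite(f"pics/{n}0.png",d["color"]); print(n,{k:d[k] for k in d if k!="color"})
E
```

```text
pics
{'time_s': 0.0, 'joint_positions': array([ 9.55974576e-01,  2.87199375e-01,  1.57817118e+00, -1.97796764e-05,
        1.27857802e+00, -1.49994062e-01]), 'dq': array([ 1.80242083e-04, -1.73926646e-03, -7.20964695e-04, -5.33765296e-04,
       -1.51725048e-03, -2.75205476e-05]), 'joint_torque': array([-5.51878584e-04, -4.05989027e+01, -2.92619920e+01, -1.53623491e-04,
        6.03590408e-03, -5.04708296e-06]), 'ee_pos': array([0.30219928, 0.60289049, 0.24692779]), 'tcp_rot': array([-4.30779128e-04,  2.30324193e-01,  9.73113240e-01, -1.09640786e-03]), 'wrist_force': array([ 0.1058577 ,  0.4304916 , -0.29940277]), 'ft_torque': array([-0.00654047,  0.04013103, -0.01949308]), 'finger_force': 0.0, 'grip_width': 0.9991677401812675}
side {'fx': 466.0791741295363, 'fy': 466.0791741295363, 'cx': 315.6965810301016, 'cy': 247.2296030415009, 'R': array([[ 0.99981581, -0.01904295, -0.00239082],
       [-0.01144237, -0.49142804, -0.87084301],
       [ 0.0154085 ,  0.87070997, -0.49155542]]), 't': array([-0.56217483,  0.20681933,  0.78066117])}
top {'fx': 446.08863880647, 'fy': 446.08863880647, 'cx': 314.54546161589514, 'cy': 237.18615493290758, 'R': array([[ 0.02423741, -0.99964486,  0.01107736],
       [-0.99086355, -0.02549207, -0.13243708],
       [ 0.13267243, -0.00776622, -0.99112951]]), 't': array([0.15844672, 0.59951423, 0.92280982])}
```

View pics/side0.png

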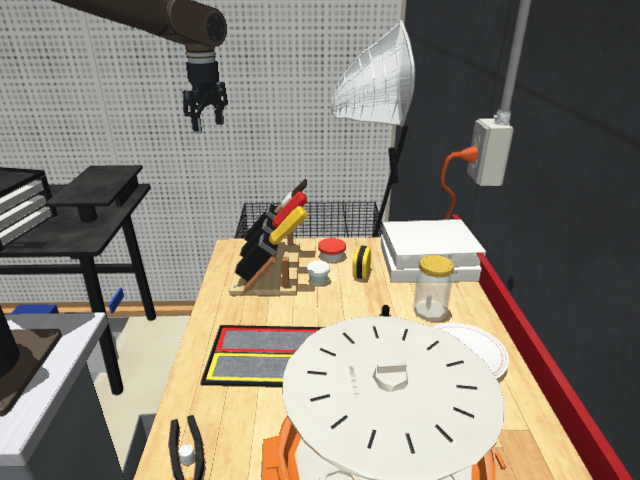

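View pics/top0.png

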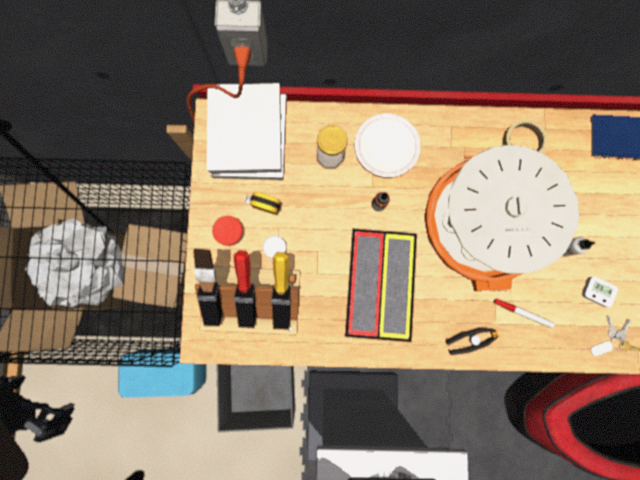

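The side view shows the leaning tools at about (290,215), red nearer the middle and yellow in front. The tray is at (265,355). The top view shows the order brush (205,270), red (242,270), yellow (281,270), and the tray from (347,230) to (415,340), with the red lane on the left. I'll zoom in next to measure.

```bash
python3 - <<'E'
import cv2,numpy as np
a=cv2.imread("pics/top0.png")[225:345,190:430]; b=cv2.imread("pics/side0.png")
cv2.imwrite("pics/topc.png",cv2.resize(a,None,fx=3.33,fy=3.33,interpolation=cv2.INTER_CUBIC))
c=b[175:300,225:350]; d=b[315:395,195:330]
cv2.imwrite("pics/sidec.png",cv2.resize(c,None,fx=4.7,fy=4.7,interpolation=cv2.INTER_CUBIC))
for n,im in(("top",cv2.imread("pics/top0.png")),("side",b)):
    h=cv2.cvtColor(im,cv2.COLOR_BGR2HSV)
    for c,lo,hi in(("red",(0,180,90),(6,255,255)),("red2",(172,180,90),(180,255,255)),("yel",(22,170,100),(32,255,255))):
        k,l,s,ce=cv2.connectedComponentsWithStats(cv2.inRange(h,lo,hi))
        print(n,c,[(s[i].tolist(),ce[i].round(1).tolist()) for i in range(1,k) if s[i,4]>60])
E
```

```text
top red [([281, 87, 34, 10, 141], [296.3, 90.9]), ([365, 89, 130, 15, 598], [429.7, 95.0]), ([527, 94, 113, 13, 488], [584.9, 99.1]), ([213, 217, 29, 28, 463], [229.0, 231.0]), ([235, 251, 16, 41, 494], [242.5, 270.3]), ([495, 300, 20, 11, 79], [505.2, 304.7]), ([527, 410, 20, 25, 93], [536.5, 421.8])]
top red2 [([292, 87, 79, 13, 379], [333.2, 92.5]), ([417, 91, 20, 11, 63], [425.9, 96.7]), ([484, 93, 50, 12, 238], [509.3, 97.8]), ([533, 94, 19, 11, 67], [543.0, 98.9]), ([551, 95, 38, 10, 136], [569.4, 99.0]), ([585, 96, 22, 10, 64], [594.7, 101.0]), ([592, 375, 32, 20, 226], [608.8, 385.6]), ([623, 375, 17, 12, 83], [632.4, 379.5]), ([572, 387, 23, 15, 93], [582.2, 393.1]), ([546, 405, 94, 75, 1424], [582.0, 447.4]), ([528, 410, 21, 38, 218], [537.9, 427.3])]
top yel [([254, 193, 26, 11, 75], [266.4, 197.2]), ([251, 200, 26, 13, 146], [263.9, 206.4]), ([274, 253, 14, 41, 398], [280.6, 271.6])]
side red [([272, 191, 35, 37, 385], [289.8, 207.2]), ([319, 240, 27, 14, 202], [333.2, 247.9]), ([511, 307, 44, 61, 419], [533.4, 337.0]), ([216, 327, 100, 25, 415], [256.0, 337.5]), ([560, 376, 42, 66, 468], [581.4, 410.9]), ([600, 441, 29, 39, 253], [613.8, 461.7])]
side red2 [([481, 261, 139, 219, 3020], [546.2, 371.4]), ([615, 462, 18, 18, 73], [623.1, 471.5])]
side yel [([269, 207, 38, 38, 586], [288.0, 224.9]), ([362, 247, 8, 32, 198], [365.6, 263.0]), ([207, 352, 86, 29, 363], [241.5, 364.3])]
```

View pics/topc.png

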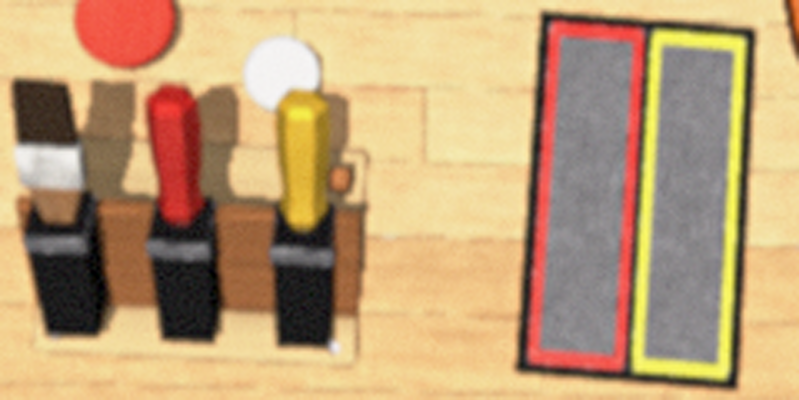

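View pics/sidec.png

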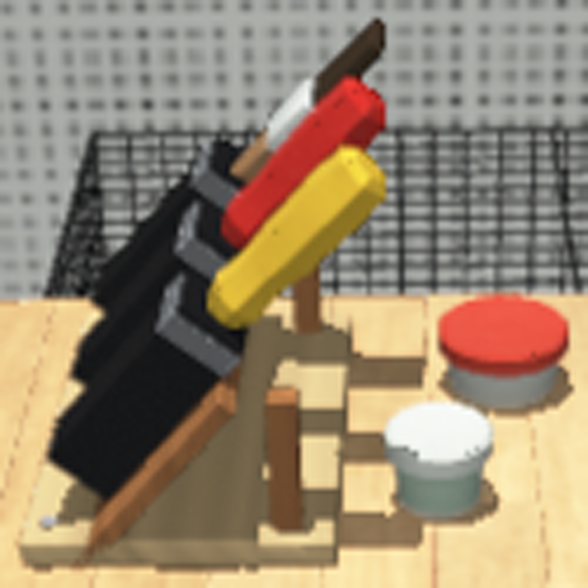

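The crops show the handles cleanly. The red one spans about crop px (150..200, 85..225) and the yellow (278..328, 90..230). The tray's outer corners are at (545,12), (755,28), (737,385) and (518,370). Next I'll fit the poses.

```bash
cat > h.py <<'E'
import numpy as np,cv2
from scipy.optimize import least_squares
from scipy.spatial.transform import Rotation as Ro
C={"side":dict(f=466.0791741,c=(315.69658,247.2296),R=np.array([[0.99981581,-0.01904295,-0.00239082],[-0.01144237,-0.49142804,-0.87084301],[0.0154085,0.87070997,-0.49155542]]),t=np.array([-0.56217483,0.20681933,0.78066117])),
"top":dict(f=446.0886388,c=(314.54546,237.186155),R=np.array([[0.02423741,-0.99964486,0.01107736],[-0.99086355,-0.02549207,-0.13243708],[0.13267243,-0.00776622,-0.99112951]]),t=np.array([0.15844672,0.59951423,0.92280982]))}
def proj(n,X):
    c=C[n];p=np.atleast_2d(X)@c["R"].T+c["t"];return p[:,:2]/p[:,2:]*c["f"]+c["c"]
def ray(n,uv,z):
    c=C[n];d=c["R"].T@np.append((np.array(uv)-c["c"])/c["f"],1);o=-c["R"].T@c["t"];return o+d*(z-o[2])/d[2]
def place(p,P):
    a=p[2];R=np.array([[np.cos(a),-np.sin(a),0],[np.sin(a),np.cos(a),0],[0,0,1]]);return np.atleast_2d(P)@R.T+[p[0],p[1],0]
E
cat > fit.py <<'E'
from h import *
ax=np.array([np.sin(np.radians(40)),0,np.cos(np.radians(40))]);nz=np.array([-ax[2],0,ax[0]])
def handle(a,b,y):
    ch=[(s*15.5,t*7) for s in(1,-1) for t in(1,-1)]+[(t*8,s*13.5) for s in(1,-1) for t in(1,-1)]
    return np.array([np.array([20,y,112])+ax*l+np.array([0,1,0])*w+nz*h for l in(a,b) for w,h in ch])/1e3
H={"red":handle(4,100,0),"yel":handle(0,95,-72)}
rng={"red":[((0,140,60),(7,255,255)),((172,140,60),(180,255,255))],"yel":[((20,140,60),(34,255,255))]}
win={"top":(slice(240,300),slice(225,295)),"side":(slice(180,255),slice(262,312))}
M={}
for n in C:
    h=cv2.cvtColor(cv2.imread(f"pics/{n}0.png"),cv2.COLOR_BGR2HSV)
    for c in H:
        m=sum(cv2.inRange(h,*r) for r in rng[c]);w=np.zeros_like(m);w[win[n]]=m[win[n]]
        k,l,s,ce=cv2.connectedComponentsWithStats(w);i=1+s[1:,4].argmax();x,y,a,b,_=s[i];M[n,c]=np.array([x-.5,y-.5,x+a-.5,y+b-.5]);
def res(p,full=0):
    r=[]
    for (n,c),m in M.items():
        q=proj(n,place(p,H[c]));d=np.r_[q.min(0),q.max(0)]-m
        if (n,c)==("side","red"): d=d[[0,1]] 
        r.append(d)
    base=np.array([[-70,-105,14],[-70,105,14],[70,-105,14]])/1e3
    d=proj("top",place(p,base))-np.array([[296.6,332.5],[200.5,328.6],[300.2,270.6]])
    return r+[d] if full else np.r_[np.concatenate(r),d.ravel()*.5]
s=least_squares(res,[.45,.3,0],loss="soft_l1");print("stand",s.x);[print(k,np.round(v,1)) for k,v in zip(list(M)+["base"],res(s.x,1))]
T=np.array([[120,73,8],[120,-73,8],[-120,-73,8],[-120,73,8]])/1e3
uv=np.array([[545,12],[755,28],[737,385],[518,370]])/3.33+[190,225]
t=least_squares(lambda p:(proj("top",place(p,T))-uv).ravel(),[.45,0,0]);print("tray",t.x,t.fun.round(1))
p=s.x;A=np.array([np.cos(p[2])*ax[0],np.sin(p[2])*ax[0],ax[2]]);print("axis",A)
for c,y,g in(("red",0,52),("yel",-72,47.5)):
    m=place(p,np.array([20,y,112])/1e3)[0];print(c,"mouth",m,"grip",m+A*g/1e3)
for c,y in(("laneR",34),("laneY",-34)): print(c,place(t.x,np.array([0,y,6])/1e3))
for nm,uv,z in(("iodine",(380,202),.1),("potg",(274.5,247),.037),("grit",(228,231),.033),("tape",(264,203),.064),("domeL",(427,215),.1)):print(nm,ray("top",uv,z))
E
python3 fit.py
```

```text
stand [ 0.46086696  0.30886924 -0.02858917]
('side', 'red') [-0.8 -4. ]
('side', 'yel') [-2.4 -4.1  0.6  2.3]
('top', 'red') [-1.6 -4.   1.4  0.1]
('top', 'yel') [-0.5 -1.9  1.3  1.4]
base [[ 0.3  1.5]
 [-1.2  0.2]
 [ 0.5 -1.7]]
tray [ 0.50003255  0.0225988  -0.05586882] [-1.1 -1.3  0.9 -0.8  0.9  1.4 -0.6  0.5]
axis [ 0.64252494 -0.01837426  0.76604444]
red mouth [0.48085879 0.30829754 0.112     ] grip [0.51427009 0.30734208 0.15183431]
yel mouth [0.47880065 0.23632696 0.112     ] grip [0.50932059 0.23545418 0.14838711]
laneR [[0.5019311  0.05654576 0.006     ]]
laneY [[ 0.498134   -0.01134815  0.006     ]]
iodine [0.66314549 0.04191962 0.1       ]
potg [0.57211835 0.25899738 0.037     ]
grit [0.60487708 0.36131461 0.033     ]
tape [0.66231538 0.28239121 0.064     ]
domeL [ 0.63868659 -0.05409754  0.1       ]
```

```bash
cat > go.py <<'E'
import sys,numpy as np
from rig import env
from scipy.spatial.transform import Rotation as Ro
s=env.sense();q=s["tcp_rot"];R=Ro.from_quat([*q[1:],q[0]]).as_matrix()
x,y,z,a=map(float,sys.argv[1:5]) # target TCP, angle of tool y in world (deg)
c=np.degrees(np.arctan2(R[1,1],R[0,1]))
print("at",s["ee_pos"].round(4),"yang",round(c,2),"j",s["joint_positions"].round(2),"tilt",R[:,2].round(3))
print("shift",(R.T@(np.array([x,y,z])-s["ee_pos"])).round(4),"turn",round(-np.radians(a-c),4))
E
python3 go.py .507 .3075 .26 88.4
```

```text
at [0.3022 0.6029 0.247 ] yang 63.37 j [ 0.96  0.29  1.58  0.    1.28 -0.15] tilt [-0.001 -0.002 -1.   ]
shift [-0.3155 -0.1723 -0.0127] turn -0.4369
```

```bash
python3 -m crank '-0.03 -0.017 -0.013 -0.05; -0.065 -0.035 -0.013 -0.1; -0.1 -0.053 -0.013 -0.15; -0.135 -0.072 -0.013 -0.2; -0.17 -0.09 -0.013 -0.25; -0.205 -0.11 -0.013 -0.3; -0.24 -0.13 -0.013 -0.35; -0.27 -0.148 -0.013 -0.4; -0.295 -0.162 -0.013 -0.437; -0.31 -0.17 -0.013 -0.437; -0.3155 -0.172 -0.013 -0.437; -0.3155 -0.172 -0.013 -0.437' 0.6 60; python3 go.py .507 .3075 .1556 88.4
```

```text
time_s: 1.1
ee_pos: [0.508, 0.3072, 0.2608]
tcp_rot: [-0.0, 0.015, 1.0, -0.0]
wrist_force: [0.3, -0.0, -0.4]
grip_width: 0.603
finger_force: 0.0
at [0.508  0.3072 0.2608] yang 88.26 j [ 0.37  0.1   1.77  0.    1.27 -1.17] tilt [-0.001 -0.    -1.   ]
shift [0.001  0.0003 0.1052] turn -0.0024
```

```bash
python3 -m crank '0 0 0.01 0; 0 0 0.025 0; 0 0 0.04 0; 0 0 0.055 0; 0 0 0.07 0; 0 0 0.08 0; 0 0 0.09 0; 0 0 0.1 0; 0.001 0 0.105 0; 0.001 0 0.105 0'; python3 - <<'E'
from rig import imaging
import cv2,numpy as np
a=imaging.snapshot("top")["color"][220:340,190:310]; b=imaging.snapshot("side")["color"][160:280,220:340]
cv2.imwrite("pics/g1.png",cv2.resize(np.hstack([a,b]),(800,400),interpolation=cv2.INTER_CUBIC))
E
```

```text
time_s: 1.93
ee_pos: [0.5054, 0.3083, 0.1547]
tcp_rot: [-0.001, 0.014, 1.0, -0.0]
wrist_force: [-1.1, -0.6, 0.2]
grip_width: 0.599
finger_force: 0.0
```

View pics/g1.png

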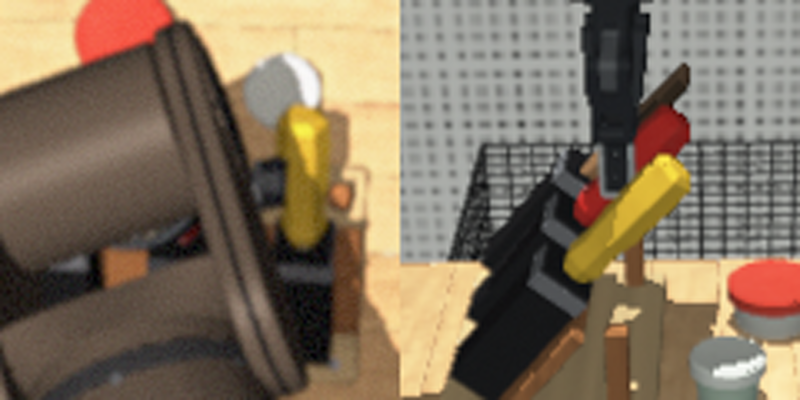

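The side view shows the near finger at (615,175), straddling the red handle and clear of the yellow one and the tubes. I'll close the gripper.

```bash
python3 -m crank '0 0 0 0; 0 0 0 0; 0 0 0 0; 0 0 0 0; 0 0 0 0; 0 0 0 0' 0.2 60; python3 go.py .5054 .3083 .1547 88.4
```

```text
time_s: 2.53
ee_pos: [0.5074, 0.3087, 0.1577]
tcp_rot: [0.001, 0.014, 1.0, 0.001]
wrist_force: [-0.7, 1.0, 5.0]
grip_width: 0.308
finger_force: 58.8
at [0.5074 0.3087 0.1577] yang 88.41 j [ 0.38  0.2   1.86  0.    1.08 -1.17] tilt [ 0.003  0.001 -1.   ]
shift [ 0.002  -0.0004  0.003 ] turn 0.0001
```

```bash
python3 -m crank '-0.003 0 -0.004 0; -0.0064 0 -0.0077 0; -0.0096 0 -0.0115 0; -0.0128 0 -0.0153 0; -0.0161 0 -0.0192 0; -0.0193 0 -0.023 0; -0.0225 0 -0.0268 0; -0.0257 0 -0.0306 0; -0.0257 0 -0.0306 0'; python3 - <<'E'
from rig import imaging
import cv2,numpy as np
b=imaging.snapshot("side")["color"][140:280,220:360]
cv2.imwrite("pics/g2.png",cv2.resize(b,(420,420),interpolation=cv2.INTER_CUBIC))
E
```

```text
time_s: 3.28
ee_pos: [0.5334, 0.3076, 0.1882]
tcp_rot: [0.001, 0.014, 1.0, 0.0]
wrist_force: [-0.0, 0.8, -1.1]
grip_width: 0.305
finger_force: 58.9
```

View pics/g2.png

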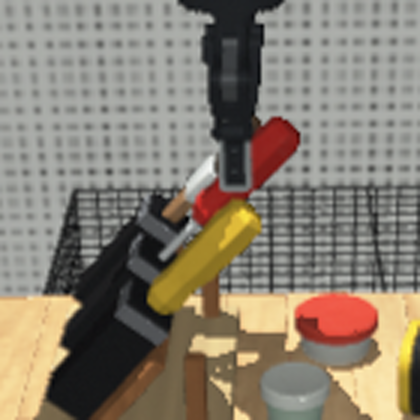

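The side picture shows the red handle held, with its shaft coming out of the tube at (180,235). I'll keep pulling along the axis.

```bash
python3 -m crank '-0.005 0 -0.006 0; -0.0116 0 -0.0138 0; -0.018 0 -0.0215 0; -0.0244 0 -0.0291 0; -0.0308 0 -0.0368 0; -0.0372 0 -0.0444 0; -0.0437 0 -0.0521 0; -0.05 0 -0.0597 0; -0.05 0 -0.075 0; -0.05 0 -0.1 0; -0.05 0 -0.13 0; -0.05 0 -0.155 0'; python3 go.py .5 .0565 .345 86.8
```

```text
time_s: 4.33
ee_pos: [0.5825, 0.3061, 0.3439]
tcp_rot: [0.0, 0.014, 1.0, 0.0]
wrist_force: [1.9, -0.4, -0.8]
grip_width: 0.306
finger_force: 58.9
at [0.5825 0.3061 0.3439] yang 88.4 j [ 0.33  0.2   1.51  0.    1.43 -1.21] tilt [ 0.  0. -1.]
shift [ 0.0755 -0.2518 -0.0012] turn 0.028
```

```bash
python3 -m crank '0.003 -0.012 0 0; 0.01 -0.035 0 0; 0.018 -0.06 0 0.01; 0.027 -0.09 0 0.02; 0.036 -0.12 0 0.028; 0.045 -0.15 0 0.028; 0.054 -0.18 0 0.028; 0.062 -0.205 0 0.028; 0.07 -0.228 0 0.028; 0.075 -0.243 0 0.028; 0.078 -0.25 0 0.028; 0.078 -0.252 0 0.028'; python3 go.py .4935 .057 .19 86.8
```

```text
time_s: 5.33
ee_pos: [0.4967, 0.0553, 0.3418]
tcp_rot: [-0.0, 0.029, 1.0, -0.0]
wrist_force: [-0.2, -0.2, 0.8]
grip_width: 0.306
finger_force: 58.9
at [0.4967 0.0553 0.3418] yang 86.69 j [-0.09 -0.17  1.88 -0.    1.43 -1.61] tilt [-0.  0. -1.]
shift [0.0033 0.0015 0.1518] turn -0.0019
```

```bash
python3 -m crank '0.003 0.0015 0.012 0; 0.003 0.0015 0.03 0; 0.003 0.0015 0.05 0; 0.003 0.0015 0.07 0; 0.003 0.0015 0.09 0; 0.003 0.0015 0.11 0; 0.003 0.0015 0.13 0; 0.003 0.0015 0.144 0; 0.003 0.0015 0.15 0; 0.003 0.0015 0.152 0; 0.003 0.0015 0.152 0'; python3 - <<'E'
from rig import imaging
import cv2,numpy as np
from h import *
b=imaging.snapshot("side")["color"];cv2.imwrite("pics/g3f.png",b)
b=b[240:390,190:340]
cv2.imwrite("pics/g3.png",cv2.resize(b,(600,600),interpolation=cv2.INTER_CUBIC))
g=np.array([.4935,.057,.192]);d=np.array([.9984,-.0558])
t=np.array([*(g[:2]-d*.0896),g[2]-.1207]);print(t,(proj("side",t)-[190,240])*4)
E
```

```text
time_s: 6.25
ee_pos: [0.4941, 0.0587, 0.1894]
tcp_rot: [-0.001, 0.027, 1.0, 0.0]
wrist_force: [-0.1, -0.3, -1.1]
grip_width: 0.304
finger_force: 58.9
[0.40404336 0.06199968 0.0713    ] [[133.64209058 282.56897915]]
```

View pics/g3.png

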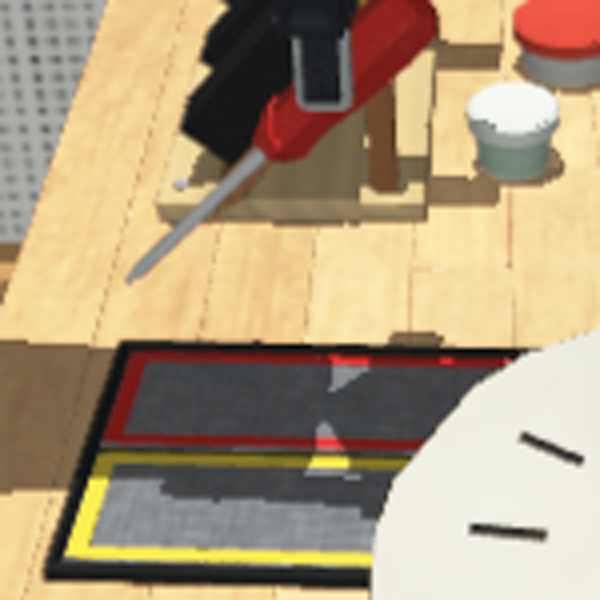

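The tip is at crop px (130,281), within 1 px of the prediction (134,283), so the in-grip geometry holds. The tip is over the near end of the red lane. I'll lower until it's just above the lane.

```bash
python3 -m crank '-0.001 0.002 0.006 0; -0.003 0.002 0.016 0; -0.003 0.002 0.028 0; -0.003 0.002 0.04 0; -0.003 0.002 0.05 0; -0.003 0.002 0.055 0; -0.003 0.002 0.057 0; -0.003 0.002 0.057 0' - 60; python3 -m crank '0 0 0.002 0; 0 0 0.004 0; 0 0 0.006 0; 0 0 0.008 0; 0 0 0.008 0' - 22; python3 go.py .4965 .057 .127 86.8
```

```text
time_s: 6.97
ee_pos: [0.4969, 0.0599, 0.132]
tcp_rot: [-0.001, 0.028, 1.0, 0.0]
wrist_force: [0.0, 0.1, 0.1]
grip_width: 0.306
finger_force: 58.9
time_s: 7.38
ee_pos: [0.4984, 0.0598, 0.1257]
tcp_rot: [0.001, 0.028, 1.0, -0.0]
wrist_force: [1.7, -0.2, 1.5]
grip_width: 0.304
finger_force: 58.7
at [0.4984 0.0598 0.1257] yang 86.8 j [-0.08  0.04  2.09  0.    1.   -1.6 ] tilt [ 0.003 -0.    -1.   ]
shift [ 0.0017 -0.0029 -0.0013] turn -0.0001
```

```bash
python3 -m crank '0 0 0 0; 0 0 0 0' 0.2 22
```

```text
time_s: 7.55
ee_pos: [0.4982, 0.0598, 0.1257]
tcp_rot: [0.001, 0.028, 1.0, -0.0]
wrist_force: [0.7, 0.6, 2.8]
grip_width: 0.306
finger_force: 58.8
```

```bash
python3 -m crank '-0.0051 0 0.0041 0; -0.0102 0 0.0083 0; -0.015 -0.001 0.0128 0; -0.0196 -0.002 0.0174 0; -0.024 -0.002 0.0223 0; -0.0282 -0.003 0.0273 0; -0.0282 -0.003 0.0273 0' 0.3 22;  python3 - <<'E'
from rig import imaging
import cv2,numpy as np
from h import *
b=imaging.snapshot("side")["color"][240:390,190:340]
cv2.imwrite("pics/g4.png",cv2.resize(b,(600,600),interpolation=cv2.INTER_CUBIC))
E
```

```text
time_s: 8.13
ee_pos: [0.5254, 0.0551, 0.0962]
tcp_rot: [-0.001, 0.028, 1.0, -0.0]
wrist_force: [-0.4, 0.2, 1.9]
grip_width: 0.304
finger_force: 58.0
```

View pics/g4.png

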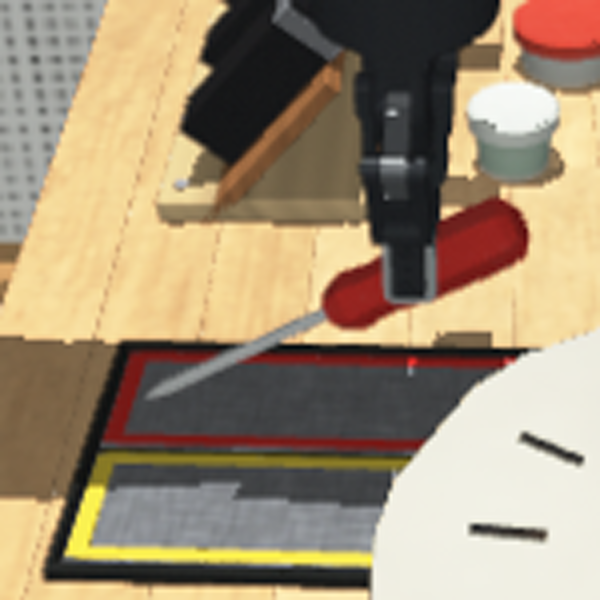

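The red screwdriver is pivoting on its tip, which is at crop (148,398) inside the red lane, and the handle is now at about 33°. I'll continue the arc.

```bash
python3 -c "
from h import *
print(ray('side',(190+148/4,240+398/4),.008))"; python3 -m crank '-0.0045 0 0.005 0; -0.0085 0 0.01 0; -0.0122 0 0.0155 0; -0.015 0 0.021 0; -0.018 0 0.027 0; -0.0205 0 0.033 0; -0.023 0 0.039 0; -0.025 0 0.045 0; -0.0265 0 0.051 0; -0.028 0 0.056 0; -0.029 0 0.06 0; -0.029 0 0.06 0'
```

```text
[0.40438201 0.06059288 0.008     ]
time_s: 9.18
ee_pos: [0.5542, 0.0536, 0.0368]
tcp_rot: [-0.0, 0.028, 1.0, -0.0]
wrist_force: [1.4, -0.4, 1.9]
grip_width: 0.301
finger_force: 64.7
```

```bash
python3 -m crank '0 0 0.001 0; 0 0 0.002 0; 0 0 0.003 0; 0 0 0.004 0; 0 0 0.005 0; 0 0 0.005 0'; python3 -m crank '0 0 0.001 0; 0 0 0.002 0; 0 0 0.003 0; 0 0 0.003 0';python3 - <<'E'
from rig import imaging
import cv2,numpy as np
b=imaging.snapshot("side")["color"][270:380,190:340]
a=imaging.snapshot("top")["color"][220:345,330:430]
cv2.imwrite("pics/g5.png",np.hstack([cv2.resize(b,None,fx=3,fy=3,interpolation=cv2.INTER_CUBIC),cv2.resize(a,(264,330),interpolation=cv2.INTER_CUBIC)]))
E
```

```text
time_s: 9.68
ee_pos: [0.5547, 0.0538, 0.0338]
tcp_rot: [0.0, 0.028, 1.0, 0.0]
wrist_force: [-1.4, -0.3, 8.2]
grip_width: 0.307
finger_force: 65.3
time_s: 10.02
ee_pos: [0.5559, 0.0537, 0.0321]
tcp_rot: [0.001, 0.028, 1.0, -0.0]
wrist_force: [-1.6, 0.1, 14.1]
grip_width: 0.305
finger_force: 66.1
```

View pics/g5.png

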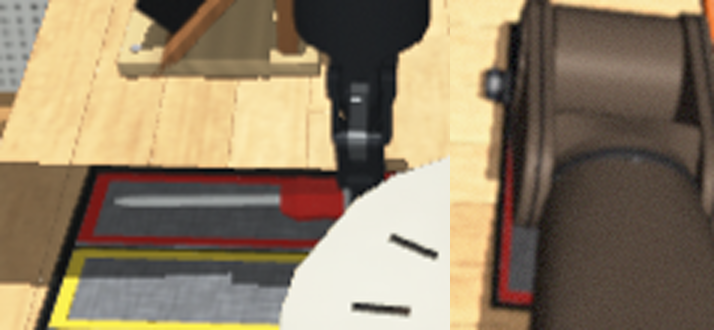

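```bash
python3 -c "
from h import *
d=np.array([.9984,-.0558,0]);g=np.array([.5559,.0537,0])
for th in(0,2,4,6):
  c,s=np.cos(np.radians(th)),np.sin(np.radians(th)); F=g-d*.05+[0,0,.0195]
  print(th,(proj('side',np.array([F,F-d*.1*c-np.array([0,0,.1*s])]))-[190,270])*3)
"
```

```text
0 [[280.1481118  195.59168316]
 [112.47360337 191.8472386 ]]
2 [[280.1481118  195.59168316]
 [113.1340306  196.41468826]]
4 [[280.1481118  195.59168316]
 [113.99358937 200.96242688]]
6 [[280.1481118  195.59168316]
 [115.05003891 205.48516829]]
```

The tip is at crop (115,203) inside the red line, and the handle front is resting with about 3.5° of tilt left. I'll press a little further, then release.

```bash
python3 -m crank '0 0 0.001 0; 0 0 0.002 0; 0 0 0.003 0; 0 0 0.003 0'; python3 - <<'E'
from rig import imaging
import cv2,numpy as np
b=imaging.snapshot("side")["color"][310:350,210:310]
g=b.astype(int);m=(g.min(2)>125)&(g.max(2)-g.min(2)<30)
for u in range(15,78,6):
    r=np.where(m[:,u])[0]; print(u+210,(r+310).tolist())
E
```

```text
time_s: 10.45
ee_pos: [0.5564, 0.0537, 0.0316]
tcp_rot: [0.001, 0.027, 1.0, -0.0]
wrist_force: [-6.8, 0.2, 25.6]
grip_width: 0.302
finger_force: 68.0
225 []
231 [336]
237 [335, 336, 337]
243 [335, 336, 337]
249 [335, 336, 337]
255 [335, 336, 337]
261 [335, 336, 337]
267 [335, 336, 337]
273 [335, 336, 337]
279 [335, 336, 337]
285 []
```

```bash
python3 -m crank '0 0 -0.002 0; 0 0 -0.004 0; 0 0 -0.004 0'; python3 -m crank '0 0 0 0; 0 0 0 0; 0 0 0 0' 0.5 60; python3 -m crank '0 0 -0.005 0; 0 0 -0.015 0; 0 0 -0.03 0; 0 0 -0.055 0; 0 0 -0.085 0; 0 0 -0.115 0; 0 0 -0.15 0; 0 0 -0.18 0; 0 0 -0.21 0; 0 0 -0.22 0; 0 0 -0.22 0'; python3 go.py .5023 .2365 .25 88.4
```

```text
time_s: 10.75
ee_pos: [0.5558, 0.0535, 0.0327]
tcp_rot: [0.002, 0.028, 1.0, -0.0]
wrist_force: [1.7, 0.2, 8.2]
grip_width: 0.309
finger_force: 66.1
time_s: 11.0
ee_pos: [0.5535, 0.0538, 0.0298]
tcp_rot: [-0.001, 0.028, 1.0, 0.0]
wrist_force: [-0.3, 0.2, -0.6]
grip_width: 0.501
finger_force: 0.0
time_s: 11.92
ee_pos: [0.5561, 0.0536, 0.2553]
tcp_rot: [0.004, 0.028, 1.0, -0.0]
wrist_force: [-0.1, 0.4, 0.5]
grip_width: 0.501
finger_force: 0.0
at [0.5561 0.0536 0.2553] yang 86.81 j [-0.09  0.02  1.86 -0.    1.25 -1.6 ] tilt [ 0.008 -0.001 -1.   ]
shift [0.0639 0.1796 0.0047] turn -0.0277
```

```bash
python3 -m crank '0.005 0.012 0 0; 0.013 0.035 0 -0.01; 0.022 0.06 0.002 -0.02; 0.032 0.09 0.004 -0.028; 0.043 0.12 0.005 -0.028; 0.052 0.147 0.005 -0.028; 0.06 0.167 0.005 -0.028; 0.064 0.177 0.005 -0.028; 0.064 0.18 0.005 -0.028; 0.064 0.18 0.005 -0.028' 0.6; python3 go.py .5024 .236 .1522 88.4; python3 - <<'E'
from rig import imaging
import cv2,numpy as np
b=imaging.snapshot("side")["color"][300:390,190:340]
a=imaging.snapshot("top")["color"][220:345,330:430]
cv2.imwrite("pics/g6.png",np.hstack([cv2.resize(b,None,fx=3.33,fy=3.33,interpolation=cv2.INTER_CUBIC),cv2.resize(a,(240,300),interpolation=cv2.INTER_CUBIC)[:299]]) if 0 else cv2.resize(a,(480,600),interpolation=cv2.INTER_CUBIC))
E
```

```text
time_s: 12.75
ee_pos: [0.4995, 0.2374, 0.2439]
tcp_rot: [-0.001, 0.013, 1.0, -0.001]
wrist_force: [-0.2, -0.6, -0.2]
grip_width: 0.599
finger_force: 0.0
at [0.4995 0.2374 0.2439] yang 88.49 j [ 0.26  0.02  1.88 -0.    1.24 -1.28] tilt [-0.003 -0.001 -1.   ]
shift [-0.0032 -0.0012  0.0916] turn 0.0016
```

View pics/g6.png

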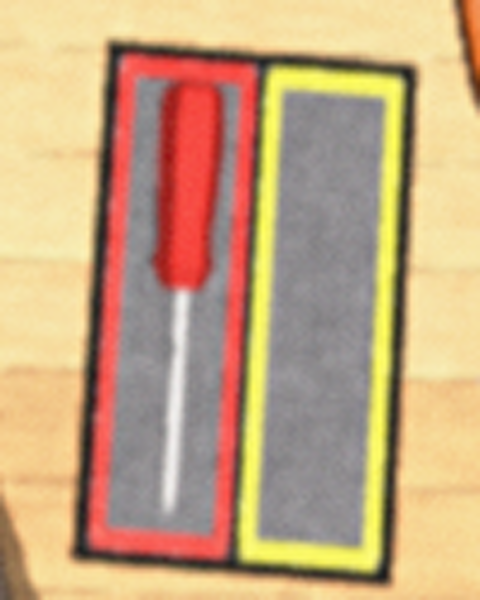

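The red screwdriver lies flat inside its lane. In the crop, its tip is at (168,510) and its butt at (190,85), both within the red line. That was my last viewed picture, so I'll work from numbers from here. Next is the yellow one.

```bash
python3 -m crank '-0.002 -0.001 0.008 0; -0.003 -0.001 0.02 0; -0.003 -0.001 0.033 0; -0.003 -0.001 0.046 0; -0.003 -0.001 0.059 0; -0.003 -0.001 0.072 0; -0.003 -0.001 0.082 0; -0.003 -0.001 0.089 0; -0.003 -0.001 0.0915 0; -0.003 -0.001 0.0915 0'; python3 -m crank '0 0 0 0; 0 0 0 0; 0 0 0 0; 0 0 0 0; 0 0 0 0; 0 0 0 0' 0.2 60
```

```text
time_s: 13.68
ee_pos: [0.5031, 0.2359, 0.1532]
tcp_rot: [-0.001, 0.014, 1.0, -0.0]
wrist_force: [-0.4, -0.4, -1.0]
grip_width: 0.596
finger_force: 0.0
time_s: 14.18
ee_pos: [0.5043, 0.2363, 0.1555]
tcp_rot: [0.001, 0.014, 1.0, 0.001]
wrist_force: [1.2, 0.6, 5.0]
grip_width: 0.301
finger_force: 58.8
```

```bash
python3 -m crank '-0.003 0 -0.004 0; -0.0077 0 -0.0092 0; -0.0129 0 -0.0153 0; -0.018 0 -0.0215 0; -0.0244 0 -0.0291 0; -0.0308 0 -0.0368 0; -0.0372 0 -0.0444 0; -0.0437 0 -0.0521 0; -0.05 0 -0.0597 0; -0.0565 0 -0.0674 0; -0.061 0 -0.0728 0; -0.061 0 -0.0728 0'; python3 -m crank '0 0 -0.01 0; 0 0 -0.025 0; 0 0 -0.04 0; 0 0 -0.055 0; 0 0 -0.065 0; 0 0 -0.07 0; 0 0 -0.07 0'; python3 go.py .489 -.0105 .29 86.8
```

```text
time_s: 15.18
ee_pos: [0.5661, 0.2343, 0.2289]
tcp_rot: [0.002, 0.014, 1.0, 0.0]
wrist_force: [0.3, 0.7, -0.9]
grip_width: 0.301
finger_force: 58.8
time_s: 15.77
ee_pos: [0.5647, 0.2344, 0.2985]
tcp_rot: [0.001, 0.014, 1.0, 0.0]
wrist_force: [-0.1, -1.1, -1.0]
grip_width: 0.303
finger_force: 58.8
at [0.5647 0.2344 0.2985] yang 88.42 j [ 0.23  0.11  1.69  0.    1.34 -1.32] tilt [ 0.002  0.001 -1.   ]
shift [ 0.0689 -0.2469  0.0082] turn 0.0282
```

```bash
python3 -m crank '0.003 -0.012 0 0; 0.01 -0.035 0 0; 0.018 -0.06 0 0.01; 0.026 -0.09 0 0.02; 0.034 -0.12 0 0.028; 0.043 -0.15 0 0.028; 0.052 -0.18 0 0.028; 0.059 -0.205 0 0.028; 0.065 -0.228 0 0.028; 0.069 -0.241 0 0.028; 0.069 -0.247 0 0.028; 0.069 -0.247 0 0.028'; python3 go.py .489 -.0108 .15 86.8
```

```text
time_s: 16.77
ee_pos: [0.4877, -0.012, 0.2958]
tcp_rot: [-0.001, 0.029, 1.0, 0.0]
wrist_force: [0.5, -0.6, -1.9]
grip_width: 0.304
finger_force: 58.9
at [ 0.4877 -0.012   0.2958] yang 86.66 j [-0.23 -0.17  1.97 -0.    1.35 -1.75] tilt [-0.002  0.    -1.   ]
shift [-0.0014  0.0013  0.1458] turn -0.0024
```

```bash
python3 -m crank '-0.001 0.001 0.012 0; -0.001 0.001 0.03 0; -0.001 0.001 0.05 0; -0.001 0.001 0.07 0; -0.001 0.001 0.09 0; -0.001 0.001 0.11 0; -0.001 0.001 0.127 0; -0.001 0.001 0.138 0; -0.001 0.001 0.144 0; -0.001 0.001 0.146 0; -0.001 0.001 0.146 0'; python3 - <<'E'
from rig import imaging,env
import cv2
from h import *
b=imaging.snapshot("side")["color"];p=env.sense()["ee_pos"];d=np.array([.9984,-.0558,0])
print(p.round(4))
t=p+[0,0,.002]-d*.0735-[0,0,.1015];s=t+.075*np.array([.6428,-.036,.766]);print(proj("side",np.array([t,s])).round(1))
h=cv2.cvtColor(b,cv2.COLOR_BGR2HSV);(u0,v0),(u1,v1)=proj("side",np.array([t,s]))
for k in np.linspace(-.2,1,13):
    u,v=int(round(u0+k*(u1-u0))),int(round(v0+k*(v1-v0)));print(round(k,1),u,v,[tuple(h[v,x][1:].tolist()) for x in range(u-4,u+5)])
E
```

```text
time_s: 17.68
ee_pos: [0.4897, -0.0094, 0.1507]
tcp_rot: [-0.0, 0.028, 1.0, 0.0]
wrist_force: [-0.1, 0.8, -1.4]
grip_width: 0.3
finger_force: 58.9
[ 0.4901 -0.0097  0.1515]
[[226.1 345.5]
 [253.2 317.9]]
-0.2 221 351 [(13, 76), (10, 76), (53, 86), (69, 85), (70, 84), (77, 83), (71, 83), (68, 86), (67, 87)]
-0.1 223 348 [(205, 118), (184, 111), (124, 97), (112, 93), (112, 93), (114, 92), (116, 92), (112, 93), (116, 92)]
-0.0 226 345 [(39, 72), (13, 81), (8, 96), (13, 77), (15, 70), (14, 72), (11, 71), (15, 70), (14, 72)]
0.1 229 343 [(6, 139), (6, 138), (4, 121), (8, 92), (11, 71), (15, 68), (14, 72), (14, 125), (11, 137)]
0.2 231 340 [(7, 143), (7, 145), (7, 147), (5, 144), (8, 134), (12, 110), (13, 77), (11, 68), (8, 67)]
0.3 234 337 [(6, 128), (7, 142), (5, 146), (5, 144), (10, 133), (10, 128), (6, 137), (5, 141), (4, 140)]
0.4 237 334 [(6, 132), (7, 143), (7, 147), (7, 148), (7, 151), (6, 159), (6, 204), (6, 218), (6, 219)]
0.5 240 332 [(7, 138), (4, 145), (7, 149), (7, 144), (8, 133), (10, 131), (13, 140), (13, 142), (14, 143)]
0.6 242 329 [(134, 184), (22, 139), (7, 145), (7, 148), (5, 146), (12, 145), (96, 165), (177, 210), (202, 232)]
0.7 245 326 [(9, 60), (10, 98), (8, 135), (7, 146), (7, 148), (5, 146), (8, 125), (6, 82), (16, 49)]
0.8 248 323 [(103, 235), (79, 188), (16, 140), (5, 144), (5, 147), (7, 147), (20, 155), (90, 187), (130, 194)]
0.9 251 321 [(92, 218), (30, 145), (5, 144), (49, 145), (153, 147), (190, 148), (190, 148), (190, 145), (190, 156)]
1.0 253 318 [(157, 171), (191, 147), (191, 147), (190, 148), (190, 162), (191, 168), (188, 171), (189, 170), (191, 168)]
```

```bash
python3 -m crank '0 -0.001 0.006 0; 0 -0.001 0.014 0; 0 -0.001 0.022 0; 0 -0.001 0.029 0; 0 -0.001 0.034 0; 0 -0.001 0.036 0; 0 -0.001 0.036 0'; python3 -m crank '0 0 0.001 0; 0 0 0.003 0; 0 0 0.005 0; 0 0 0.006 0; 0 0 0.006 0'
```

```text
time_s: 18.32
ee_pos: [0.489, -0.0107, 0.114]
tcp_rot: [-0.001, 0.028, 1.0, 0.0]
wrist_force: [1.0, 0.2, -1.3]
grip_width: 0.301
finger_force: 58.9
time_s: 18.73
ee_pos: [0.4894, -0.0108, 0.1088]
tcp_rot: [-0.0, 0.028, 1.0, 0.0]
wrist_force: [0.2, 0.4, -0.9]
grip_width: 0.298
finger_force: 58.9
```

```bash
python3 -m crank '-0.004 0 0.0045 0; -0.0087 0 0.0085 0; -0.0128 0 0.0122 0; -0.0169 0 0.0156 0; -0.0206 0 0.0198 0; -0.0243 0 0.024 0; -0.0243 0 0.024 0'; python3 - <<'E'
from rig import imaging,env
import cv2
b=imaging.snapshot("side")["color"];cv2.imwrite("pics/y2.png",b)
h=cv2.cvtColor(b,cv2.COLOR_BGR2HSV)
# shaft: bright, unsaturated, per column
for u in range(214,272,4):
    r=[v for v in range(318,375) if h[v,u,1]<30 and h[v,u,2]>112];print(u,r)
m=cv2.inRange(h,(20,150,70),(34,255,255))[290:350,245:300];v,u=m.nonzero();print("handle u",u.min()+245,u.max()+245,"v",v.min()+290,v.max()+290)
E
```

```text
time_s: 19.32
ee_pos: [0.5145, -0.0121, 0.0843]
tcp_rot: [0.0, 0.028, 1.0, 0.0]
wrist_force: [-0.5, 1.4, 2.6]
grip_width: 0.296
finger_force: 59.7
214 []
218 []
222 []
226 [334, 335, 336, 337, 338, 339]
230 [331, 332, 333, 334, 335, 336, 337, 338, 339, 365, 366]
234 [331, 332, 333, 334, 335, 336, 337, 338, 339, 362, 363, 364, 365]
238 [331, 332, 333, 334, 335, 336, 337, 338, 339, 361, 362, 363]
242 [331, 332, 333, 334, 335, 336, 337, 338, 342, 343, 359, 360, 361]
246 [331, 332, 333, 334, 335, 336, 337, 338, 342, 343, 357, 358, 359]
250 [331, 332, 333, 334, 335, 336, 337, 338, 342, 343, 344, 355, 356, 357, 358]
254 [331, 332, 333, 334, 335, 336, 337, 338, 339, 342, 343, 344, 345, 346, 353, 354, 355, 356]
258 [331, 332, 333, 334, 335, 336, 337, 338, 339, 342, 351, 352, 353]
262 [332, 333, 334, 335, 336, 337, 338, 339, 342, 349, 350, 351, 352]
266 [332, 333, 334, 335, 336, 337, 338, 339]
270 [332, 333, 334, 335, 336, 337]
handle u 263 299 v 323 349
```

```bash
python3 -c "
from h import *
t=ray('side',(228.5,366.5),.009);print(t)
for th in(25,30,35,40):
  c,s=np.cos(np.radians(th)),np.sin(np.radians(th));print(th,proj('side',t+.075*np.array([c*.9984,-c*.0558,s])))
"
```

```text
[ 0.41707191 -0.00850608  0.009     ]
25 [[268.19701703 352.99270855]]
30 [[266.15068218 350.22724996]]
35 [[263.79441669 347.56978856]]
40 [[261.14460143 345.04354006]]
```

```bash
python3 -m crank '-0.003 0 0.0046 0; -0.0061 0 0.0093 0; -0.0089 0 0.0142 0; -0.0115 0 0.0193 0; -0.0139 0 0.0244 0; -0.0161 0 0.0295 0; -0.018 0.0005 0.0348 0; -0.0195 0.001 0.04 0; -0.0207 0.001 0.0445 0; -0.0215 0.001 0.048 0; -0.022 0.001 0.05 0; -0.022 0.001 0.05 0'; python3 -m crank '0 0 0.001 0; 0 0 0.002 0; 0 0 0.003 0; 0 0 0.004 0; 0 0 0.004 0'; python3 - <<'E'
from rig import imaging,env
import cv2
b=imaging.snapshot("side")["color"];h=cv2.cvtColor(b,cv2.COLOR_BGR2HSV)
for u in range(218,272,4): print(u,[v for v in range(352,378) if h[v,u,1]<30 and h[v,u,2]>112])
E
```

```text
time_s: 20.37
ee_pos: [0.5357, -0.0126, 0.035]
tcp_rot: [-0.001, 0.028, 1.0, -0.0]
wrist_force: [1.0, -0.7, 7.2]
grip_width: 0.303
finger_force: 65.8
time_s: 20.78
ee_pos: [0.537, -0.0129, 0.0331]
tcp_rot: [0.001, 0.028, 1.0, -0.001]
wrist_force: [-1.3, -0.5, 15.3]
grip_width: 0.3
finger_force: 67.3
218 []
222 []
226 []
230 [364, 365]
234 [363, 364, 365]
238 [363, 364, 365]
242 [363, 364, 365]
246 [363, 364, 365]
250 [362, 363, 364, 365]
254 [362, 363, 364, 365]
258 [362, 363, 364, 365]
262 [362, 363, 364, 365]
266 [362, 363, 364, 365]
270 [362, 363, 364]
```

```bash
python3 -m crank '0 0 0.001 0; 0 0 0.002 0; 0 0 0.003 0; 0 0 0.003 0';  python3 -m crank '0 0 -0.002 0; 0 0 -0.004 0; 0 0 -0.004 0'; python3 -m crank '0 0 0 0; 0 0 0 0; 0 0 0 0' 0.5 60; python3 -m crank '0 0 -0.005 0; 0 0 -0.015 0; 0 0 -0.03 0; 0 0 -0.055 0; 0 0 -0.085 0; 0 0 -0.115 0; 0 0 -0.15 0; 0 0 -0.18 0; 0 0 -0.21 0; 0 0 -0.22 0; 0 0 -0.22 0'
```

```text
time_s: 21.17
ee_pos: [0.5381, -0.0129, 0.032]
tcp_rot: [0.001, 0.027, 1.0, -0.001]
wrist_force: [-3.2, 0.9, 22.8]
grip_width: 0.301
finger_force: 68.3
time_s: 21.42
ee_pos: [0.5374, -0.013, 0.0333]
tcp_rot: [0.002, 0.028, 1.0, -0.001]
wrist_force: [3.1, -0.8, 6.8]
grip_width: 0.302
finger_force: 66.6
time_s: 21.67
ee_pos: [0.5339, -0.012, 0.0303]
tcp_rot: [-0.002, 0.028, 1.0, 0.0]
wrist_force: [0.2, 0.3, -0.0]
grip_width: 0.498
finger_force: 0.0
time_s: 22.58
ee_pos: [0.5375, -0.0127, 0.2564]
tcp_rot: [0.004, 0.028, 1.0, -0.001]
wrist_force: [-0.0, -0.5, -0.3]
grip_width: 0.5
finger_force: 0.0
```

```bash
python3 -m crank '0 0.015 0 0; 0 0.04 0 0; 0 0.07 0 0; 0 0.1 0 0; 0 0.13 0 0; 0 0.16 0 0; 0 0.19 0 0; 0 0.215 0 0; 0 0.235 0 0; 0 0.245 0 0; 0 0.25 0 0; 0 0.25 0 0'; python3 - <<'E'
from rig import imaging
from h import *
a=imaging.snapshot("top")["color"];h=cv2.cvtColor(a,cv2.COLOR_BGR2HSV);cv2.imwrite("pics/final.png",a)
tp=[.50003,.0226,-.05587]
iR=np.linalg.inv(np.array([[np.cos(tp[2]),-np.sin(tp[2])],[np.sin(tp[2]),np.cos(tp[2])]]))
def lane(u,v,yc,z):
    return (iR@(ray("top",(u,v),z)[:2]-tp[:2])-[0,yc])*1e3
for c,lo,hi,yc in(("red",(0,140,60),(8,255,255),.034),("yel",(20,140,60),(34,255,255),-.034)):
    m=cv2.inRange(h,lo,hi);g=cv2.cvtColor(a,cv2.COLOR_BGR2GRAY)
    H=[];S=[]
    for v in range(225,345):
        for u in range(340,425):
            p=lane(u,v,yc,.02)
            if abs(p[0])<103 and abs(p[1])<25:
                if m[v,u]:H.append(p)
                elif h[v,u,1]<40 and g[v,u]>160:S.append(p)
    for n,P in(("handle",H),("shaft",S)):
        P=np.array(P);print(c,n,len(P),P.min(0).round(),P.max(0).round(),P.mean(0).round(1)) if len(P) else print(c,n,0)
o=cv2.imread("pics/top0.png")
for n,(u,v) in dict(iodine=(380,202),potg=(274,247),grit=(229,231),tape=(264,203),brush=(205,265)).items():
    print(n,cv2.absdiff(a,o)[v-14:v+14,u-14:u+14].mean().round(1))
E
```

```text
time_s: 23.58
ee_pos: [0.5491, 0.2374, 0.2503]
tcp_rot: [-0.001, 0.027, 1.0, -0.0]
wrist_force: [0.1, -0.5, 0.4]
grip_width: 0.501
finger_force: 0.0
red handle 630 [-102.  -25.] [103.  22.] [45.5 -4.5]
red shaft 178 [-96.  -5.] [3. 4.] [-46.   -0.7]
yel handle 649 [-101.  -25.] [103.  16.] [36.4 -3.8]
yel shaft 128 [-80. -19.] [-7.  4.] [-42.8  -0.5]
iodine 5.0
potg 135.9
grit 64.0
tape 66.8
brush 14.2
```

```bash
python3 - <<'E'
from rig import imaging
from h import *
a=imaging.snapshot("side")["color"];o=cv2.imread("pics/side0.png");d=cv2.absdiff(a,o)
for n,(u,v,r) in dict(potg=(318,273,12),grit=(332,250,12),tape=(362,263,12),iodine=(386,312,7),brushtip=(302,187,4)).items(): print(n,d[v-r:v+r,u-r:u+r].mean().round(1),np.percentile(d[v-r:v+r,u-r:u+r],95))
h=cv2.cvtColor(a,cv2.COLOR_BGR2HSV)
for u in range(218,270,6): print(u,[v for v in range(345,378) if h[v,u,1]<30 and h[v,u,2]>150])
E
```

```text
potg 47.9 121.0
grit 1.4 1.0
tape 0.7 2.0
iodine 0.5 2.0
brushtip 28.9 81.44999999999999
218 [366, 367, 368, 374, 375]
224 [347, 357, 358, 361, 362, 363]
230 [345, 346, 347, 360, 361, 362, 363, 364, 365, 369, 370, 371]
236 [347, 359, 360, 361, 362, 363, 373, 374, 375]
242 [347, 359, 360, 361, 362, 363, 369]
248 [345, 346, 360, 361, 362, 363]
254 [360, 361, 362, 363]
260 [357, 358, 359, 360, 361, 362, 363, 374, 375]
266 [345, 346, 357, 360, 361, 362, 363, 369, 371, 372, 373, 374]
```

```bash
python3 -m crank '0 0.02 -0.01 0; 0.01 0.05 -0.02 0; 0.03 0.08 -0.03 0; 0.05 0.11 -0.03 0; 0.08 0.14 -0.03 0; 0.1 0.17 -0.03 0; 0.13 0.2 -0.03 0; 0.15 0.23 -0.03 0; 0.18 0.26 -0.03 0; 0.2 0.29 -0.03 0; 0.22 0.31 -0.03 0; 0.22 0.32 -0.03 0'; python3 - <<'E'
from rig import imaging
from h import *
for c,D in(("side",dict(potg=(318,273,12),brushtip=(302,187,4))),("top",dict(potg=(274,247,12),grit=(229,231,14),tape=(264,203,14),brush=(205,265,12)))):
    d=cv2.absdiff(imaging.snapshot(c)["color"],cv2.imread(f"pics/{c}0.png"))
    for n,(u,v,r) in D.items(): print(c,n,d[v-r:v+r,u-r:u+r].mean().round(1))
E
```

```text
time_s: 24.68
ee_pos: [0.3452, 0.5706, 0.2819]
tcp_rot: [-0.001, 0.026, 1.0, 0.0]
wrist_force: [-0.2, -0.5, 0.3]
grip_width: 0.501
finger_force: 0.0
side potg 3.9
side brushtip 0.5
top potg 11.8
top grit 2.3
top tape 3.1
top brush 3.0
```

Everything else is where it started; the small difference left at the green pot comes from the tools' shadows being gone. I'm handing it in.

```bash
python3 -c "
from rig import env; print(env.sign_off())"
```

```text
the job is handed in; nothing more can be done
None
```

The red and yellow screwdrivers are each lying flat, whole length inside their own lanes and released, with the brush, bottle, pots and tape measure undisturbed; I handed the job in at about 25 s, and no verdict came back.

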